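# Set out a glass bench for stopper forming

## Task

Set out the glass bench on the grey mat: lay the flat dark plate midway between the torch and the holed wooden block, stand the hollow mould in the middle of the plate, and seat the glass stopper, plug down, in the mould's hollow. Stand the lidded tin on the mat halfway between the plate and the torch, and the notched rod rest halfway between the plate and the wooden block. Let nothing tip over, and leave the rod pot and the timer where they are.

Things in the scene. Friction and masses are not known exactly. Their poses are not given: they have to be found in the camera images.
- mat: fixed grey board on the bench, 100 mm (its x, across) by 540 mm (its y, lengthwise), 4 mm thick; origin at the centre of its underside, on the bench top (z = 0), z up. Its place and yaw vary. The torch and the wooden block are fixed on it, on its centre line, 210 mm either side of its centre; which is at which end varies. The set-out lies along this centre line: the mat's centre is the midway point, and the two halfway points are 105 mm either side of it
- torch: fixed bench torch on a round base 72 mm across, a brass burner on a post, 111 mm tall; origin at the centre of the base's underside on the mat (4 mm above the bench), z up; the burner reaches 57 mm each way along its x
- block: fixed dark wooden block with two rows of round holes in its top, 100 (x) by 70 (y) by 50 mm high; origin at the centre of its underside on the mat (4 mm above the bench), z up
- plate_center (a point): centre of the loose flat dark metal plate, 84 (its x) by 60 (its y) by 14 mm thick (z up); lies flat on the bench, centre 7 mm above it, 150 g; grasp it across its 60 mm width. In the finished set-out either direction of its length is right
- mould_center (a point): centre of the loose brass mould, an upright cylinder 48 mm across and 36 mm tall (point 18 mm above its underside, z up), with a round hollow in its top, 34 mm across and 12 mm deep; about 300 g
- stopper_center (a point): centre of the loose amber glass stopper, 44 mm tall, standing on its plug (point 22 mm above the plug's foot, z up): the plug is 22 mm across and 19 mm long, above it the rounded head is 36 mm across at its widest (from 23 to 36 mm above the foot) and flat on top; 50 g. Seated in the mould, its foot is on the hollow's floor, 24 mm above the mould's underside
- tin_center (a point): centre of the loose round metal tin with lid, 48 mm across, 52 mm tall (point 26 mm above its underside, z up), about 180 g
- rest_center (a point): middle height of the loose steel rod rest (point 28 mm above its underside, z up): a base 56 by 56 by 8 mm carrying one upright plate in the middle, 12 mm thick along its x and 44 mm wide along its y, whose top (56 mm above the underside) has a notch; below 38 mm above the underside the upright is solid; 250 g; grasp it across the upright's 12 mm, above the base. In the finished set-out any yaw is right
- pot: bystander, to be left alone: green round pot, 92 mm across and 95 mm tall, with thin rods leaning out of it up to about 215 mm high; origin at the centre of its underside
- timer: bystander, to be left alone: flat grey timer with a dark display, 50 (x) by 85 (y) by 22 mm; origin at the centre of its underside

How it is judged:
By the outcome, as a careful person would: the job done as asked, in the order asked, and still so for the second after the job is handed in, with the robot touching nothing.
It also fails if it takes over 120 s, if anything falls off the work surface, if the arm or the gripper's body presses on something with over 40 N, if the wrist force passes 120 N, or if a joint passes its speed limit or range.

## Robot

A 6-joint arm with a two-finger parallel gripper is mounted at the origin on the work surface. World frame = base frame: x ahead of the robot, y to its left, z up, the work surface at z = 0. Lengths are in m, angles in rad, forces in N, time in s.
With the tool pointing down it reaches from about 0.2 to 0.875 m from the base axis. Payload 3.4 kg.
Tool frame: the origin (TCP) lies between the finger pads; the fingertips stand 25 mm ahead of it and the grasp point (between the pads) lies 6 mm ahead of it (r.nose_length is the z of the fingertips in the tool frame, in m); z points along the fingers, x is the direction in which the jaws open and shut, and the axes are right-handed (so a half turn about z gives the same grasp; the last joint's range is limited). The gripper opens to 94 mm and grips with 3 to 60 N. Pads are 16 mm wide; open, the fingers measure 119 mm over their backs; the gripper's body (75 mm by 177 mm) begins 78 mm behind the grasp point.
Start: joints at [1.122, 0.276, 1.505, -0, 1.361, -0.121], TCP at [0.185, 0.544, 0.23] pointing down, gripper open.
Joint ranges: [-2.89, 2.89], [-0.75, 2.08], [0.22, 2.7], [-1.18, 4.32], [0.11, 2.71], [-2.7, 2.7]. Speed limits (rad/s): [2.57, 2.57, 3.14, 3.14, 3.14, 3.14].

## Interface

Orientations are given as a unit quaternion [w, x, y, z].
In Python, from plant import r, gripper_to, inverse_kinematics, vision, models, telemetry gives the robot as it stands. Calls block until the motion is done:
- r.move_to(position, orientation): joint-space move of the TCP to a pose.
- r.move_l(position, rot=None, vel=0.15, guard=None): straight line of the TCP; rot=None keeps the orientation; vel is the mean speed in m/s. With guard (N) it stops when the force on the tool has changed by that much, and returns True; else False.
- r.movej(angles): joint-space move.
- gripper_to(opening, f_grip=None): finger opening in m; f_grip is the grip in N (None keeps the last); returns when the fingers have stopped.
- r.hold(seconds).
- inverse_kinematics(position, orientation): joint angles nearest the present ones, or None.
- vision.snapshot(name): name is "scene" or "top" or "wrist"; returns the picture (400x640x3 uint8, red, green, blue); there is no depth.
- vision.get_calibration(name): a dict with "fx", "fy", "cx", "cy" (pixels), "position" and "orientation" of the camera in the world. Camera axes: x right, y down, z forward; pixel columns grow to the right and rows downward; lengths in m; the calibration is good to about 2 mm. A picture is of the moment at which its call begins: read the wrist's pose just before it. get_calibration takes no time and is no camera call; for the wrist camera it gives the pose at the moment of the call.
A pose or a line that the arm cannot do raises r.PlanningError and nothing moves.
- r.sign_off(): hands the job in, once; it reports no verdict.
Trained networks look in the newest picture that a camera, given by its name, has taken for a name from the list of things; names that differ only in an ending like _2 or _b are one class to them, and where a whole thing is asked for, a point or a joint stands for the part that bears it (a point fixed in the world has none). Each returns a list of dicts, best first, with "score" (0 to 1); they miss things now and then, are a little off and sometimes report something else, mostly with a low value. They report only what shows in the picture. A call takes as long as a camera call.
- models.boxes_of(thing, camera): "at" ([x, y, z] in m, in world coordinates, good to about 4 mm: the middle of the surface that is visible of it).
- models.regions_of(thing, camera): "pixels" (400x640 bool, what is visible of it).
- models.mark_of(thing, camera): "at" ([x, y, z] in m, in world coordinates, good to about 4 mm: a listed point, or the origin of a listed thing).
Readings, each from a call of its own:
- telemetry.current_t(): time.
- telemetry.current_joints(): joint angles.
- telemetry.current_dq(): joint speeds.
- telemetry.current_joint_efforts(): joint torques, N m.
- telemetry.current_ee_pos(): TCP position.
- telemetry.current_tool_rot(): TCP orientation.
- telemetry.current_wrist_force(): force on the tool from outside, world axes, zero at the start.
- telemetry.current_torque(): the same for the moment, N m.
- telemetry.current_opening(): finger opening in m.
Only numpy, scipy, OpenCV 4.12 (cv2) and the standard library are available. Lean on these libraries where they do the work, as an engineer would, in place of code of your own. Each camera call takes 0.05 s, during which the arm holds its last target.

## Working session

There is one attempt and no reset: what is moved stays moved. The work goes in short steps, each a Python script; the robot and the scene stay as the last script left them, time stands still between calls to the robot, and variables do not carry over. Pictures are saved under pics/ and viewed, and the job is handed in when it is done.

```bash
ls; mkdir -p pics; python3 - <<'E'
from plant import r, gripper_to, inverse_kinematics, vision, models, telemetry
import cv2,numpy as np
for n in ("scene","top"):
    im=vision.snapshot(n); cv2.imwrite(f"pics/{n}0.png",im[:,:,::-1])
    c=vision.get_calibration(n); print(n,c)
    for t in ["mat","torch","block","plate_center","mould_center","stopper_center","tin_center","rest_center","pot","timer"]:
        m=models.mark_of(t,n)
        print(t,[(np.round(d["at"],3).tolist(),round(d["score"],2)) for d in m[:3]])
print(telemetry.current_t(), r.nose_length)
E
```

```text
pics
scene {'fx': 427.975374010102, 'fy': 427.975374010102, 'cx': 321.4923608831688, 'cy': 195.5420916127727, 'position': array([1.12329631, 0.33234412, 0.98251337]), 'orientation': array([-0.13951556,  0.48262849,  0.83468674, -0.22561735])}
mat [([0.641, -0.013, 0.002], 0.62)]
torch [([0.645, 0.192, 0.001], 0.93), ([0.454, 0.141, 0.02], 0.67)]
block [([0.643, -0.229, 0.001], 0.71)]
plate_center [([0.443, -0.145, 0.007], 0.75)]
mould_center [([0.452, 0.344, 0.019], 0.6)]
stopper_center [([0.791, 0.042, 0.0], 0.57), ([0.455, 0.141, 0.023], 0.45)]
tin_center [([0.447, -0.351, 0.027], 0.62)]
rest_center [([0.447, 0.013, 0.029], 0.66)]
pot [([0.602, 0.461, -0.001], 0.9)]
timer [([0.793, 0.047, -0.002], 0.65)]
top {'fx': 477.6522972891423, 'fy': 477.6522972891423, 'cx': 314.69113825256807, 'cy': 201.11917339074225, 'position': array([0.54177505, 0.05270695, 1.51238495]), 'orientation': array([-0.02147596,  0.70941846, -0.70420456,  0.01897801])}
mat [([0.64, -0.016, -0.003], 0.55)]
torch [([0.641, 0.197, 0.0], 0.91), ([0.647, -0.222, 0.002], 0.57)]
block [([0.645, -0.222, 0.0], 0.8)]
plate_center [([0.441, -0.144, 0.008], 0.57)]
mould_center [([0.451, 0.34, 0.019], 0.51)]
stopper_center [([0.453, 0.143, 0.026], 0.43)]
tin_center [([0.445, -0.35, 0.028], 0.64)]
rest_center [([0.446, 0.011, 0.028], 0.84), ([0.45, 0.342, 0.021], 0.19)]
pot [([0.602, 0.465, 0.001], 0.6)]
timer [([0.788, 0.046, 0.002], 0.7)]
1.1 0.025
```

View pics/scene0.png

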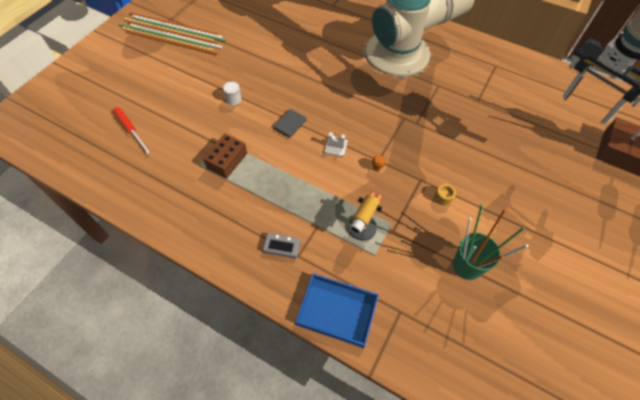

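View pics/top0.png

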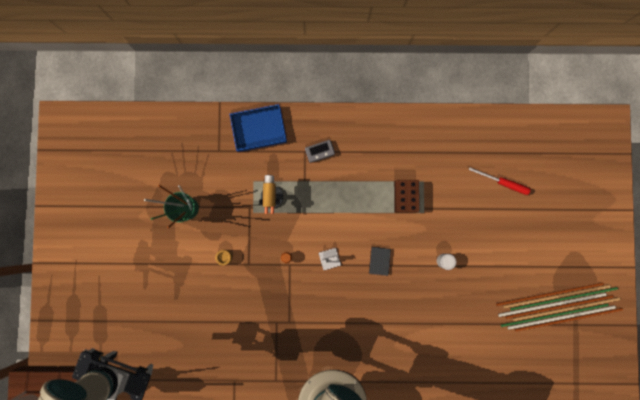

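The scene view shows the torch end of the mat at about (370,215) and the block at (225,155). The loose things lie in a row: tin (232,92), plate (290,123), rest (336,144), stopper (378,161) and mould (446,192). The pot is at (476,258) and its rods reach towards the mould. The top view agrees, with the plate at (380,261), tin at (447,261) and mould at (223,257). Next I'll take wrist views.

```bash
cat > h.py <<'E'
from plant import r, gripper_to, inverse_kinematics, vision, models, telemetry
import cv2,numpy as np
from scipy.spatial.transform import Rotation as Ro
def q(psi):  # tool down, jaw axis at yaw psi
    x=(Ro.from_euler('z',psi)*Ro.from_euler('x',np.pi)).as_quat(); return [x[3],x[0],x[1],x[2]]
def cal(n):
    c=vision.get_calibration(n); o=c["orientation"]
    return c,Ro.from_quat([o[1],o[2],o[3],o[0]]).as_matrix(),np.array(c["position"])
def to_plane(uv,z,C):
    c,R,p=C; uv=np.atleast_2d(uv).astype(float)
    d=np.c_[(uv[:,0]-c["cx"])/c["fx"],(uv[:,1]-c["cy"])/c["fy"],np.ones(len(uv))]@R.T
    return p+d*((z-p[2])/d[:,2])[:,None]
def proj(P,C):
    c,R,p=C; X=(np.atleast_2d(P)-p)@R
    return np.c_[c["fx"]*X[:,0]/X[:,2]+c["cx"],c["fy"]*X[:,1]/X[:,2]+c["cy"]]
def snap(n,name):
    C=cal(n); im=vision.snapshot(n); cv2.imwrite(f"pics/{name}.png",im[:,:,::-1]); return im,C
def rect(mask,z,C):
    cs,_=cv2.findContours(mask.astype(np.uint8),cv2.RETR_EXTERNAL,cv2.CHAIN_APPROX_NONE)
    k=max(cs,key=cv2.contourArea).reshape(-1,2); P=to_plane(k,z,C)[:,:2]
    return cv2.minAreaRect((P*1000).astype(np.float32))
def marks(n,things):
    for t in things:
        m=models.mark_of(t,n)
        print(' ',t,[(np.round(d["at"],4).tolist(),round(d["score"],2)) for d in m[:2]])
E
cat > s1.py <<'E'
from h import *
print(telemetry.current_tool_rot())
for i,(x,y) in enumerate([(0.45,0.15),(0.5,-0.1)]):
    r.move_to([x,y,0.40],q(0)); 
    im,C=snap("wrist",f"w{i}"); print(telemetry.current_t(),np.round(C[2],3),np.round(C[1][:,2],2),C[0]['fx'])
    marks("wrist",["mat","torch","block","plate_center","mould_center","stopper_center","tin_center","rest_center"])
E
python3 s1.py; cat >/tmp/a.py <<'E'
import cv2
im=cv2.imread('pics/scene0.png'); cv2.imwrite('pics/scenez.png',cv2.resize(im[120:300,280:540],None,fx=3,fy=3,interpolation=cv2.INTER_CUBIC))
E
python3 /tmp/a.py
```

```text
[-2.53143570e-05  8.13001116e-01  5.82262123e-01  6.60564966e-05]
2.9833 [0.45  0.23  0.554] [-0.   -0.27 -0.96] 352.2132826718714
  mat [([0.6441, -0.0166, 0.0008], 0.66)]
  torch [([0.6432, 0.1972, 0.0056], 0.85), ([0.7842, 0.0479, 0.0008], 0.2)]
  block [([0.6464, -0.2268, 0.0038], 0.61)]
  plate_center [([0.4423, -0.1452, 0.008], 0.92), ([0.4483, 0.3419, 0.0167], 0.47)]
  mould_center [([0.4496, 0.3425, 0.0209], 0.59), ([0.7862, 0.0464, 0.0009], 0.18)]
  stopper_center [([0.4556, 0.146, 0.0259], 0.64)]
  tin_center []
  rest_center [([0.4493, 0.0105, 0.0253], 0.77)]
4.4333 [ 0.5   -0.02   0.555] [ 0.   -0.27 -0.96] 352.2132826718714
  mat []
  torch []
  block [([0.6438, -0.2274, 0.0045], 0.92)]
  plate_center [([0.4417, -0.1465, 0.0109], 0.74)]
  mould_center []
  stopper_center [([0.646, -0.2261, 0.0036], 0.2)]
  tin_center [([0.4445, -0.3466, 0.0277], 0.82)]
  rest_center [([0.4501, 0.0121, 0.0275], 0.6)]
```

View pics/w0.png

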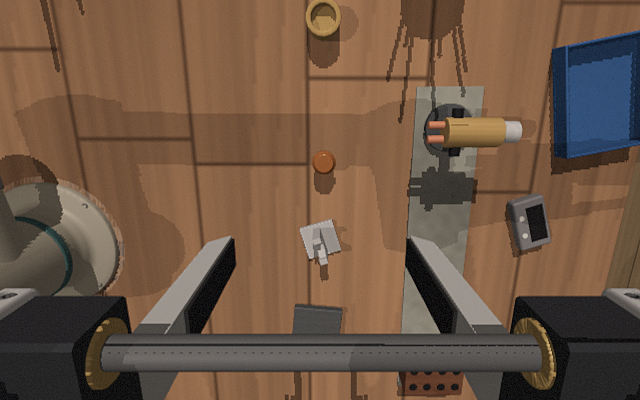

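View pics/w1.png

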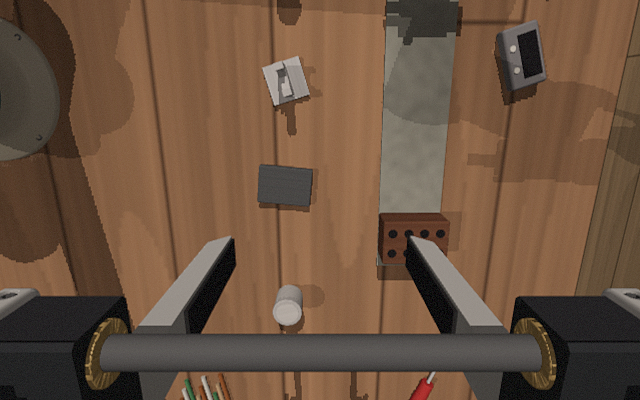

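View pics/scenez.png

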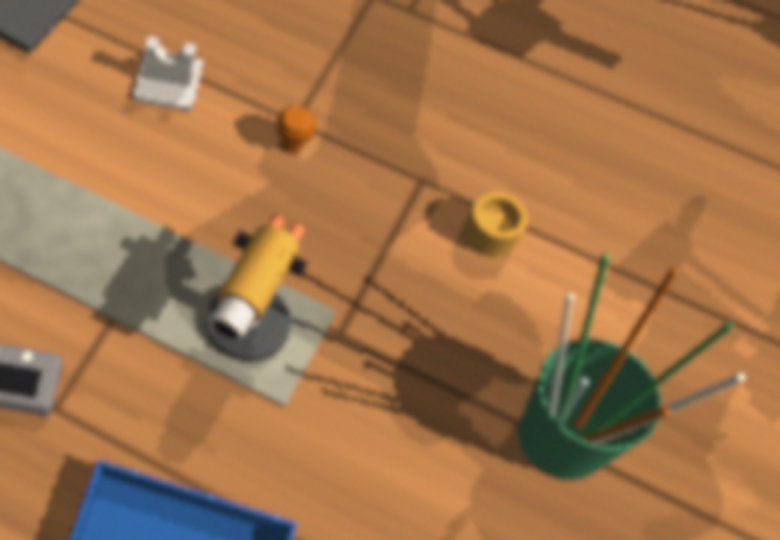

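The wrist views agree with the earlier ones: plate (285,186), rest (286,82) and tin (288,305) in w1, stopper (323,162), mould (323,18) and torch burner lying across the mat at (475,132) in w0. Next I'll refine the poses with masks and known sizes.

```bash
cat > s2.py <<'E'
from h import *
print(telemetry.current_t())
def reg(t,n):
    g=models.regions_of(t,n); return g[0]["pixels"] if g else None
def cen(t,n):
    return proj
W=cal("wrist"); T=cal("top")
for n,C in (("wrist",W),("top",T)):
    for t,z in (("plate_center",.014),("mat",.004),("block",.054)):
        m=reg(t,n)
        if m is None: print(n,t,None);continue
        b=rect(m,z,C); print(n,t,np.round(b[0],1),np.round(b[1],1),round(b[2],2),m.sum())
# rod tips, height from scene + top
E
python3 s2.py
python3 - <<'E'
import cv2
a=cv2.imread('pics/top0.png')[160:290,130:340]; cv2.imwrite('pics/topz.png',cv2.resize(a,None,fx=3.7,fy=3.7,interpolation=cv2.INTER_CUBIC))
a=cv2.imread('pics/w1.png')[40:220,230:430]; cv2.imwrite('pics/w1z.png',cv2.resize(a,None,fx=3,fy=3,interpolation=cv2.INTER_CUBIC))
E
```

```text
4.8333
wrist plate_center [ 444.9 -144. ] [63.8 84.1] 87.02 2040
wrist mat [644.7 -35.9] [102.9 309.3] 0.38 14216
wrist block [ 641.6 -217.1] [107.5  83.8] 1.43 2698
top plate_center [ 440.8 -144.3] [60.6 85.3] 84.46 531
top mat [641.7  -1.3] [ 95.2 376.7] 0.41 3969
top block [ 643.1 -221. ] [73.4 98.6] 89.88 802
```

View pics/topz.png

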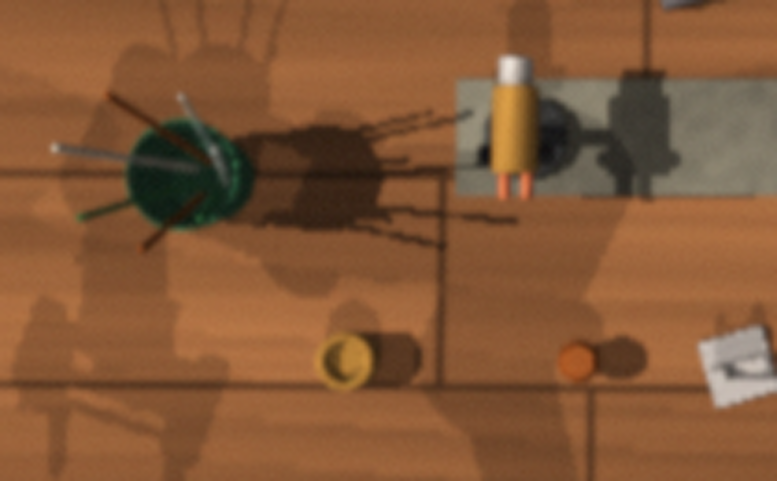

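View pics/w1z.png

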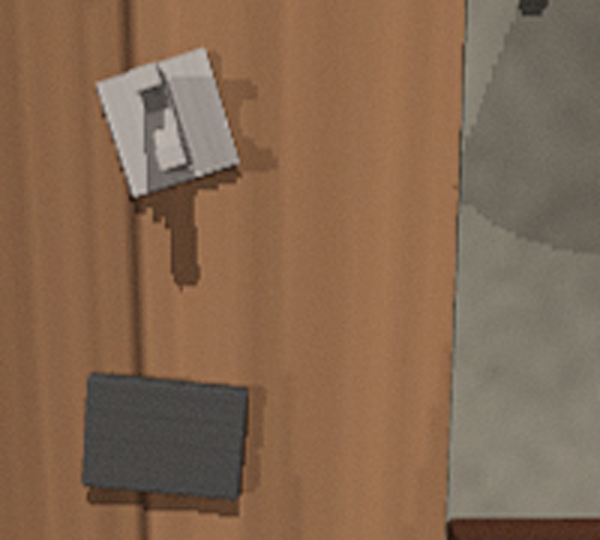

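```bash
cat > s3.py <<'E'
from h import *
W1=cal("wrist")
# w0 pose: same orientation, position shifted
c,R,p=W1; W0=(c,R,np.array([0.45,0.23,0.554])); T=cal("top")
z=lambda uv:np.c_[230+np.array(uv)[:,0]/3,40+np.array(uv)[:,1]/3]
pl=to_plane(z([(88,373),(248,388),(240,498),(83,486)]),.014,W1)[:,:2]*1000
print("plate",pl.round(1).tolist(),pl.mean(0),[np.linalg.norm(pl[i]-pl[i-1]).round(1) for i in range(4)],np.degrees(np.arctan2(*(pl[1]-pl[0])[::-1])),np.degrees(np.arctan2(*(pl[2]-pl[3])[::-1])))
b=to_plane(z([(97,82),(205,48),(240,163),(135,198)]),.008,W1)[:,:2]*1000
print("rest",b.round(1).tolist(),b.mean(0),[np.linalg.norm(b[i]-b[i-1]).round(1) for i in range(4)],np.degrees(np.arctan2(*(b[1]-b[0])[::-1])),np.degrees(np.arctan2(*(b[2]-b[3])[::-1])))
print("mat end w0",to_plane([(415.5,87),(484,87)],.004,W0)[:,:2].round(4).tolist())
print("mat left edge w1",to_plane([(386,20),(381,180),(379.5,210)],.004,W1)[:,:2].round(4).tolist(), to_plane([(458,20),(442,208)],.004,W1)[:,:2].round(4).tolist())
t=lambda uv:np.c_[130+np.array(uv)[:,0]/3.7,160+np.array(uv)[:,1]/3.7]
print("mat end top",to_plane(t([(456,80),(456,196)]),.004,T)[:,:2].round(4).tolist())
print("mould top z.036 ",to_plane(t([(347,361)]),.036,T)[:,:2].round(4).tolist(),to_plane([(323,17)],.036,W0)[:,:2].round(4).tolist())
print("stopper",to_plane(t([(579,362)]),.036,T)[:,:2].round(4).tolist(),to_plane([(323.5,162)],.036,W0)[:,:2].round(4).tolist())
E
python3 s3.py
```

```text
plate [[406.3, -112.1], [488.8, -120.0], [484.1, -179.3], [400.8, -172.6]] [ 444.99785963 -146.01421292] [np.float64(60.8), np.float64(82.8), np.float64(59.5), np.float64(83.6)] -5.47506088922452 -4.607969139812958
rest [[416.4, 29.2], [469.1, 44.5], [485.4, -8.4], [432.9, -25.1]] [450.95196211  10.04738244] [np.float64(56.8), np.float64(54.8), np.float64(55.4), np.float64(55.1)] 16.202372192392797 17.595166585346345
mat end w0 [[0.5916, 0.2531], [0.6934, 0.253]]
mat left edge w1 [[0.5939, 0.0924], [0.5974, -0.1392], [0.5973, -0.1892]] [[0.696, 0.0923], [0.6991, -0.1859]]
mat end top [[0.6887, 0.2537], [0.5892, 0.2522]]
mould top z.036  [[0.4503, 0.3367]] [[0.4538, 0.3405]]
stopper [[0.451, 0.1437]] [[0.4548, 0.1462]]
```

Mat estimate: centre (0.644, -0.0165), yaw about 0.6°, torch towards +y. Plate: (0.443, -0.1455), yaw about -5°. I'll move the plate first.

```bash
cat >> h.py <<'E'
MC=np.array([0.644,-0.0165]); MY=0.010
def mat(dy,dx=0): return MC+np.array([dx*np.cos(MY)-dy*np.sin(MY),dx*np.sin(MY)+dy*np.cos(MY)])
HI=0.25
def st(s): print(s,"t",round(telemetry.current_t(),2),"pos",np.round(telemetry.current_ee_pos(),4),"open",round(telemetry.current_opening(),4),"F",np.round(telemetry.current_wrist_force(),1))
def pick(xy,z,psi,f,pre=0.094):
    gripper_to(pre)
    r.move_to([*xy,HI],q(psi)); 
    r.move_l([*xy,z+0.04],vel=0.2); h=r.move_l([*xy,z],vel=0.06,guard=8); st(f"down hit={h}")
    gripper_to(0.0,f_grip=f); st("grip")
    r.move_l([*xy,z+0.03],vel=0.06); r.move_l([*xy,HI],vel=0.2); st("up")
def place(xy,z,psi,over=0.004,g=4,rel=0.094):
    r.move_to([*xy,HI],q(psi)); r.move_l([*xy,z+0.05],vel=0.2); r.move_l([*xy,z+0.008],vel=0.08); st("near")
    h=r.move_l([*xy,z-over],vel=0.02,guard=g); st(f"placed hit={h}")
    gripper_to(rel); st("open")
    p=telemetry.current_ee_pos()
    r.move_l([p[0],p[1],p[2]+0.04],vel=0.08); r.move_l([*xy,HI],vel=0.2); st("clear")
E
python3 - <<'E'
from h import *
pick((0.443,-0.1455),0.0285,np.radians(-95),25)
im,C=snap("wrist","held_plate"); im,C=snap("top","top_heldplate")
E
```

```text
down hit=False t 8.59 pos [ 0.4431 -0.1456  0.0285] open 0.0937 F [ 0.4 -1.  -0.2]
grip t 9.22 pos [ 0.4431 -0.1456  0.0286] open 0.06 F [-1.   0.2  1.8]
up t 10.97 pos [ 0.4422 -0.1451  0.2488] open 0.0593 F [-0.5 -1.6 -1.3]
```

View pics/held_plate.png

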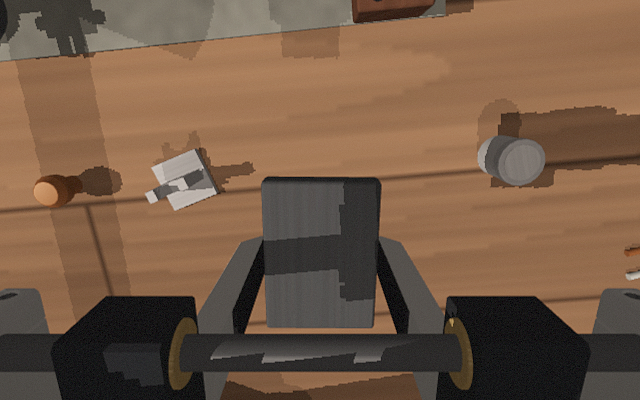

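The plate is held square between the jaws, with its far edge at row 178 and near edge at row 327. I'll measure its offset along its length, then place it.

```bash
python3 - <<'E'
from h import *
C=cal("wrist"); p=np.array(telemetry.current_ee_pos())
z=p[2]-.0285+.014
P=to_plane([(263,178),(380,178),(374,327),(267,327)],z,C)
x=np.array([np.cos(np.radians(-95)),np.sin(np.radians(-95))]); d=np.array([-x[1],x[0]])  # d: camera side
print([( ((k[:2]-p[:2])@x*1000).round(1), ((k[:2]-p[:2])@d*1000).round(1)) for k in P])
E
```

```text
[(np.float64(-28.2), np.float64(44.1)), (np.float64(29.0), np.float64(44.1)), (np.float64(29.5), np.float64(-40.1)), (np.float64(-29.8), np.float64(-40.1))]
```

```bash
python3 - <<'E'
from h import *
place(MC,0.0285+0.004+0.0005,-np.pi/2+MY)
im,C=snap("wrist","w_plate"); 
m=models.regions_of("plate_center","wrist")[0]["pixels"]; b=rect(m,.018,C); print(b)
marks("wrist",["mat","plate_center","block","torch"])
E
```

```text
near t 13.68 pos [ 0.6443 -0.0165  0.041 ] open 0.0595 F [ 0.7  0.9 -1.7]
placed hit=True t 14.16 pos [ 0.6442 -0.0165  0.0325] open 0.0597 F [-0.8  0.5  3.9]
open t 14.87 pos [ 0.6433 -0.0164  0.0315] open 0.0938 F [-0.   0.   0.7]
clear t 16.56 pos [ 0.6432 -0.0164  0.2484] open 0.0938 F [-0.3 -0.8  0.3]
((646.0906372070312, -16.4503173828125), (84.44107055664062, 59.53383255004883), 0.2261083424091339)
  mat []
  plate_center [([0.6428, -0.0132, 0.0137], 0.7)]
  block [([0.6453, -0.2258, 0.0026], 0.77)]
  torch [([0.6439, 0.1979, 0.0054], 0.6)]
```

View pics/w_plate.png

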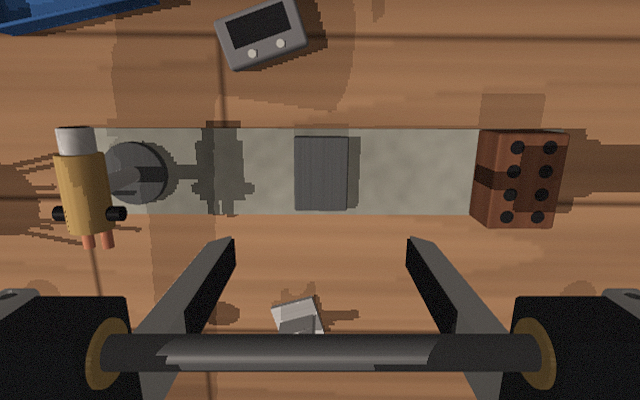

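The plate at (322,173) lies on the mat between torch and block. I'll compare it with the mat edges, torch base and block in the same picture.

```bash
python3 - <<'E'
from h import *
C=cal("wrist")
f=lambda a,z:(to_plane(a,z,C)[:,:2]*1000).round(1).tolist()
im=cv2.imread('pics/w_plate.png')
cv2.imwrite('pics/w_platez.png',cv2.resize(im[110:240,90:490],None,fx=2,fy=2,interpolation=cv2.INTER_CUBIC))
g=cv2.cvtColor(im,cv2.COLOR_BGR2GRAY).astype(int)
for c in (275,285,370,400,430): print(c,[im[v,c].tolist() for v in range(124,132)],[im[v,c].tolist() for v in range(210,220)])
print("plate corners",f([(294,136.5),(348,136.5),(347.5,210),(294.5,210)],.018))
t=models.regions_of("torch","wrist")[0]["pixels"]
u=[int(x) for x in np.where(t.any(0))[0][[0,-1]]]; print(u)
E
```

```text
275 [[79, 107, 146], [75, 105, 146], [66, 96, 135], [55, 77, 112], [91, 107, 116], [113, 125, 129], [111, 126, 131], [109, 124, 128]] [[127, 139, 147], [126, 141, 148], [127, 141, 147], [133, 144, 147], [109, 132, 158], [84, 120, 168], [86, 122, 165], [87, 121, 164], [89, 122, 166], [87, 120, 165]]
285 [[75, 103, 143], [75, 105, 143], [66, 92, 128], [57, 83, 115], [79, 94, 110], [107, 119, 123], [115, 127, 135], [114, 127, 131]] [[124, 140, 145], [123, 138, 145], [125, 139, 146], [128, 139, 142], [107, 129, 156], [84, 118, 168], [86, 121, 164], [88, 120, 165], [89, 122, 166], [87, 122, 164]]
370 [[69, 97, 137], [72, 99, 137], [66, 93, 129], [50, 76, 114], [71, 91, 114], [111, 124, 130], [121, 135, 141], [115, 129, 137]] [[120, 134, 141], [122, 137, 143], [118, 134, 140], [124, 137, 141], [108, 128, 149], [86, 120, 162], [84, 118, 164], [86, 120, 165], [86, 121, 164], [84, 120, 164]]
400 [[74, 102, 142], [66, 91, 130], [61, 86, 117], [60, 84, 120], [73, 90, 114], [102, 116, 122], [118, 132, 137], [113, 125, 132]] [[125, 139, 146], [124, 141, 147], [127, 139, 148], [126, 138, 144], [109, 127, 147], [81, 112, 152], [76, 111, 153], [83, 116, 159], [84, 117, 161], [89, 122, 164]]
430 [[77, 108, 146], [71, 98, 134], [59, 85, 122], [58, 86, 125], [70, 83, 107], [111, 122, 127], [126, 137, 145], [122, 136, 143]] [[127, 142, 150], [125, 141, 149], [126, 140, 147], [129, 142, 147], [119, 136, 151], [91, 119, 152], [83, 113, 155], [80, 112, 154], [81, 115, 155], [78, 112, 152]]
plate corners [[687.3, 12.8], [687.8, -45.6], [604.8, -47.5], [604.2, 13.1]]
[52, 168]
```

View pics/w_platez.png

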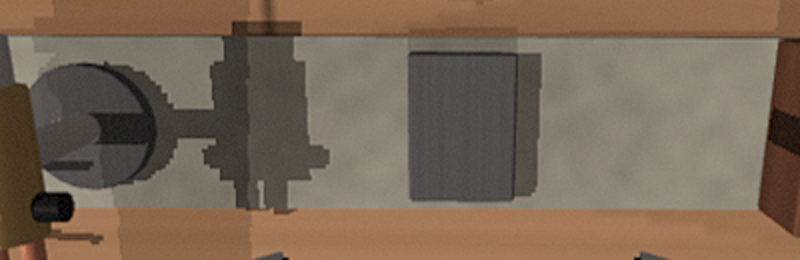

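```bash
python3 - <<'E'
from h import *
C=cal("wrist")
f=lambda a,z:(to_plane(a,z,C)[:,:2]*1000).round(1).tolist()
print("mat far/near at cols 285,370",f([(285,128.3),(285,214.5),(370,128.3),(370,214.5),(430,128.5),(430,214.6)],.004))
# torch base right edge at top-of-base, left; block near face bottom at mat
print("torch base right edge z~.012-.016",f([(90+156/2,110+125/2)],.012), "block front bottom corners z.004",f([(470.5,214.5)],.004),"block top corners z.054",f([(484,130.5),(568,131.5),(494,226.5),(553,228)],.054))
for z in (.01,.016,.02): print(z,f([(90+28/2,110+122/2),(90+155/2,110+125/2)],z))
E
```

```text
mat far/near at cols 285,370 [[695.1, 23.7], [594.3, 25.5], [695.9, -70.9], [595.2, -75.7], [696.3, -137.7], [595.8, -147.2]]
torch base right edge z~.012-.016 [[645.4, 156.0]] block front bottom corners z.004 [[596.4, -195.3]] block top corners z.054 [[698.3, -175.2], [698.1, -257.2], [599.3, -199.2], [598.2, -261.6]]
0.01 [[646.1, 229.3], [645.0, 157.4]]
0.016 [[647.2, 225.5], [646.2, 154.8]]
0.02 [[648.0, 223.0], [647.0, 153.0]]
```

Plate against mat is off by about 1 mm. Next, the mould.

```bash
python3 - <<'E'
from h import *
pick((0.452,0.340),0.030,2.25-np.pi+np.pi,25)
im,C=snap("wrist","held_mould"); p=np.array(telemetry.current_ee_pos()); print(p, C[2])
m=models.regions_of("mould_center","wrist"); print([(g["score"],g["pixels"].sum(),np.argwhere(g["pixels"]).mean(0)) for g in m])
E
```

```text
down hit=False t 21.65 pos [0.4522 0.3401 0.03  ] open 0.094 F [ 0.5 -0.  -0.2]
grip t 22.43 pos [0.452  0.34   0.0301] open 0.0476 F [0.4 0.1 1.5]
up t 24.18 pos [0.4512 0.3395 0.2485] open 0.0473 F [-0.2  0.1 -3.4]
[0.4511402  0.3395081  0.24831437] [0.3907759  0.29023972 0.40320508]
[(0.61, np.int64(9051), array([267.30836372, 320.55297757]))]
```

View pics/held_mould.png

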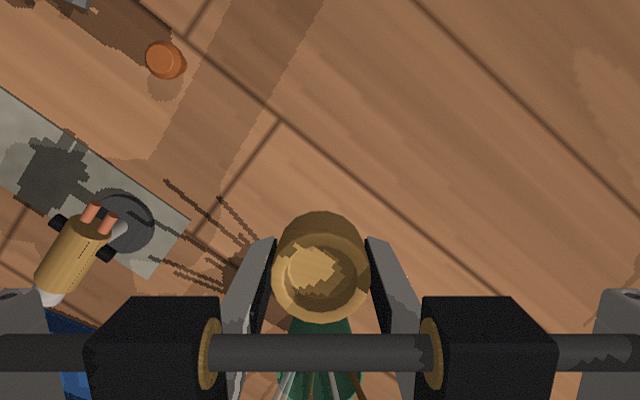

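The mould is held upright between the jaws at (321,275), and its hollow is visible. I'll measure its offset across the pads by fitting the rim.

```bash
python3 - <<'E'
from h import *
C=cal("wrist"); p=np.array(telemetry.current_ee_pos()); psi=2.25
x=np.array([np.cos(psi),np.sin(psi)]); d=np.array([-x[1],x[0]])
im=cv2.imread('pics/held_mould.png')
a=np.linspace(0,2*np.pi,120)
def circ(o,rad,z): 
    c=p[:2]+o*d
    return proj(np.c_[c[0]+rad*np.cos(a),c[1]+rad*np.sin(a),np.full(120,p[2]+z)],C)
for o in (-.004,-.002,0,.002,.004):
    k=circ(o,.024,.006); h=circ(o,.017,.006); b=circ(o,.024,-.03)
    print(o,k.min(0).round(1),k.max(0).round(1),"hole",h.min(0).round(1),h.max(0).round(1),"bottom top-row",b.min(0).round(1))
big=cv2.resize(im[200:340,250:390],None,fx=4,fy=4,interpolation=cv2.INTER_CUBIC)
for o,col in ((0,(0,0,255)),):
    for rad in (.024,.017):
        k=(circ(o,rad,.006)-[250,200]+.5)*4; cv2.polylines(big,[k.astype(np.int32)],True,col,1)
cv2.imwrite('pics/heldz.png',big)
E
```

```text
-0.004 [269.7 237.3] [372.1 329.5] hole [284.6 251.7] [357.2 317. ] bottom top-row [278.4 213.4]
-0.002 [269.5 233.1] [372.3 326. ] hole [284.5 247.6] [357.3 313.3] bottom top-row [278.3 209.9]
0 [269.4 228.9] [372.4 322.4] hole [284.4 243.5] [357.4 309.6] bottom top-row [278.2 206.4]
0.002 [269.2 224.7] [372.6 318.8] hole [284.3 239.4] [357.5 305.9] bottom top-row [278.1 202.9]
0.004 [269.  220.5] [372.8 315.1] hole [284.2 235.2] [357.6 302.2] bottom top-row [278.  199.3]
```

View pics/heldz.png

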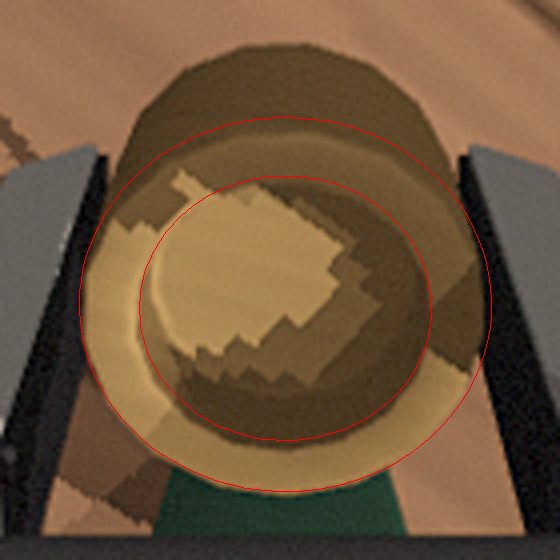

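```bash
python3 - <<'E'
from h import *
place((0.6445,-0.0165),0.030+0.018+0.0005,np.pi/2+MY)
for n in ("wrist","top","scene"):
    im,C=snap(n,f"{n}_mould"); marks(n,["plate_center","mould_center","stopper_center"])
E
```

```text
near t 27.37 pos [ 0.6448 -0.0166  0.0565] open 0.0476 F [-0.1 -0.4 -2.9]
placed hit=True t 27.84 pos [ 0.6446 -0.0165  0.0477] open 0.0472 F [-1.   0.7  3.6]
open t 28.7 pos [ 0.6433 -0.0163  0.0463] open 0.0941 F [-0.2  0.2 -0.1]
clear t 30.32 pos [ 0.6437 -0.0164  0.2485] open 0.0939 F [ 0.4  0.1 -0.1]
  plate_center []
  mould_center [([0.6412, -0.0168, 0.0371], 0.83), ([0.7847, 0.0454, 0.0025], 0.16)]
  stopper_center []
  plate_center [([0.6433, -0.0139, 0.0095], 0.6)]
  mould_center [([0.6414, -0.0174, 0.0125], 0.62), ([0.6448, -0.0156, 0.0374], 0.42)]
  stopper_center [([0.4536, 0.1442, 0.0234], 0.6)]
  plate_center [([0.6436, -0.0164, 0.0129], 0.79)]
  mould_center [([0.6454, -0.0155, 0.0382], 0.81)]
  stopper_center [([0.456, 0.1423, 0.0225], 0.65), ([0.6439, -0.2266, 0.0063], 0.3)]
```

View pics/wrist_mould.png

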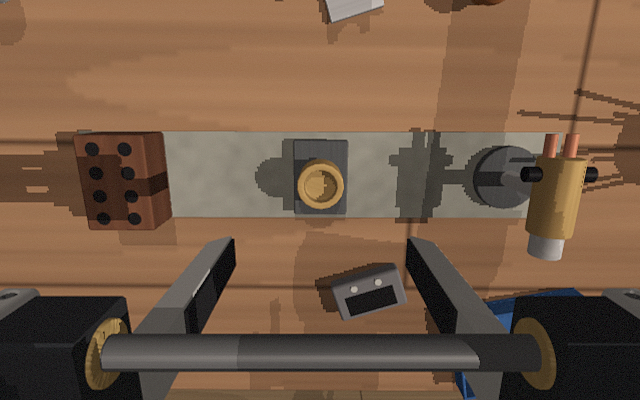

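The mould stands on the plate at (320,185). I'll compare the offset in this picture.

```bash
cat > ov.py <<'E'
from h import *
def ov(src,n,out,plate,mould,box,C=None,zo=4,extra=()):
    C=C or cal(n); im=cv2.imread(src); u0,v0,u1,v1=box
    big=cv2.resize(im[v0:v1,u0:u1],None,fx=zo,fy=zo,interpolation=cv2.INTER_CUBIC)
    a=np.linspace(0,2*np.pi,80)
    def dr(P,col): cv2.polylines(big,[((proj(P,C)-[u0,v0]+.5)*zo*8).astype(np.int32)],True,col,1,cv2.LINE_AA,3)
    x,y,th=plate; R=Ro.from_euler('z',th).as_matrix()[:2,:2]
    K=np.array([(42,30),(-42,30),(-42,-30),(42,-30)])/1000@R.T+[x,y]; dr(np.c_[K,np.full(4,.018)],(0,255,0))
    for cx,cy,rad,z in [(*mould,.024,.054),(*mould,.017,.054),(*mould,.024,.018),*extra]:
        dr(np.c_[cx+rad*np.cos(a),cy+rad*np.sin(a),np.full(80,z)],(0,0,255))
    # mat edges
    M=np.array([mat(-.175,.05),mat(.27,.05),mat(.27,-.05),mat(-.175,-.05)]); dr(np.c_[M,np.full(4,.004)],(255,0,0))
    cv2.imwrite(out,big)
E
python3 - <<'E'
from ov import *
ov('pics/wrist_mould.png','wrist','pics/ov1.png',(.6445,-.0165,.01),(.6445,-.0165),(230,110,410,240))
ov('pics/top_mould.png','top','pics/ov2.png',(.6445,-.0165,.01),(.6445,-.0165),(240,150,440,250))
E
```

```text
(no output)
```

View pics/ov1.png

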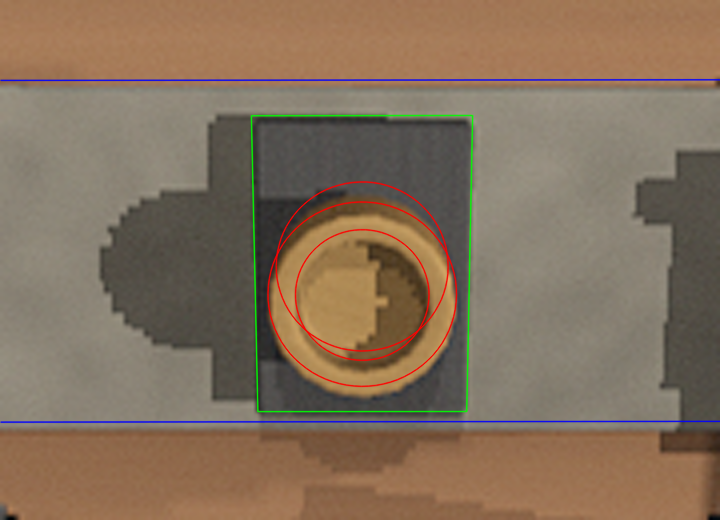

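View pics/ov2.png

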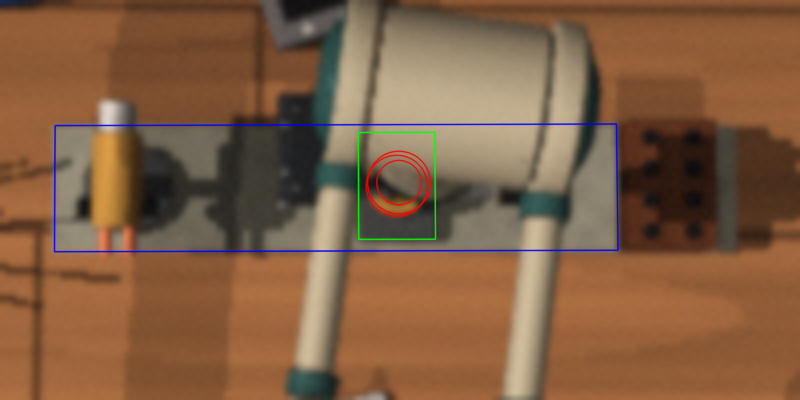

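Residual offsets are about 1–2 mm in x, which is acceptable. Next, the stopper.

```bash
python3 - <<'E'
from h import *
pick((0.4535,0.1443),0.041,0.0,12)
im,C=snap("wrist","held_stop")
E
```

```text
down hit=False t 34.58 pos [0.4537 0.1444 0.041 ] open 0.0938 F [ 0.7 -0.2  0.4]
grip t 35.53 pos [0.4536 0.1443 0.041 ] open 0.0348 F [0.2 0.2 0.5]
up t 37.23 pos [0.4526 0.1442 0.2487] open 0.0346 F [ 0.4 -0.1 -1.3]
```

View pics/held_stop.png

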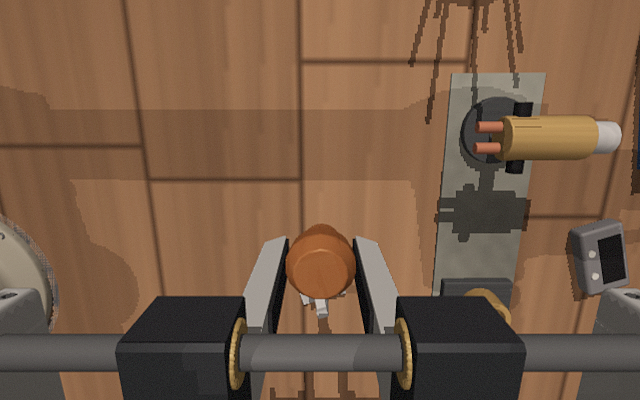

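```bash
python3 - <<'E'
from h import *
C=cal("wrist"); p=np.array(telemetry.current_ee_pos())
im=cv2.imread('pics/held_stop.png'); a=np.linspace(0,2*np.pi,80)
big=cv2.resize(im[200:330,250:390],None,fx=4,fy=4,interpolation=cv2.INTER_CUBIC)
for o,col in ((0,(0,0,255)),(-.003,(255,0,0))):
  for rad,z in ((.018,-.005),(.018,-.018),(.011,-.041)):
    k=proj(np.c_[p[0]+rad*np.cos(a),p[1]+o+rad*np.sin(a),np.full(80,p[2]+z)],C)
    cv2.polylines(big,[((k-[250,200]+.5)*32).astype(np.int32)],True,col,1,cv2.LINE_AA,3)
cv2.imwrite('pics/heldsz.png',big)
E
```

View pics/heldsz.png

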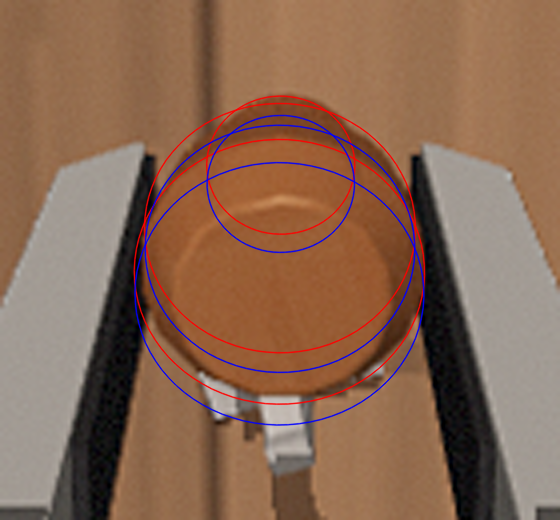

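The stopper is upright and centred, since the red outline (offset 0) fits it. I'll place it in the mould.

```bash
python3 - <<'E'
from h import *
place((0.6457,-0.0164),0.083+0.0005,0.0+MY,g=2)
for n in ("wrist","scene"):
    im,C=snap(n,f"{n}_stop"); marks(n,["stopper_center","mould_center","plate_center"])
E
```

```text
near t 39.67 pos [ 0.646  -0.0164  0.0917] open 0.0348 F [ 0.2 -0.6 -0.7]
placed hit=True t 40.14 pos [ 0.6461 -0.0164  0.0827] open 0.0346 F [1.5 0.2 3. ]
open t 41.16 pos [ 0.6452 -0.0163  0.0821] open 0.0939 F [-0.5  0.  -0.1]
clear t 42.6 pos [ 0.6449 -0.0163  0.2485] open 0.0936 F [ 0.3 -0.  -0.1]
  stopper_center [([0.6445, -0.0153, 0.0637], 0.57)]
  mould_center [([0.6429, -0.0168, 0.035], 0.77)]
  plate_center []
  stopper_center [([0.6471, -0.0167, 0.0633], 0.61)]
  mould_center [([0.6461, -0.0192, 0.0366], 0.54)]
  plate_center [([0.6446, -0.0156, 0.0137], 0.7)]
```

View pics/wrist_stop.png

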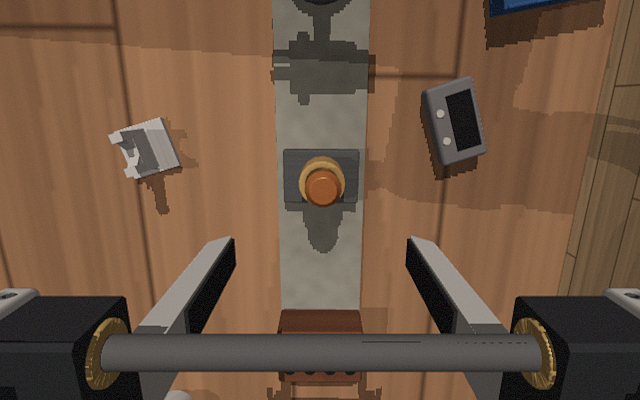

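The stopper is seated at (322,187), with its centre at z 0.0637 against 0.064 expected. Next, the tin.

```bash
python3 - <<'E'
from h import *
pick((0.4455,-0.349),0.036,0.0,20)
im,C=snap("wrist","held_tin"); p=np.array(telemetry.current_ee_pos())
a=np.linspace(0,2*np.pi,80)
big=cv2.resize(im[200:340,240:400,::-1],None,fx=4,fy=4,interpolation=cv2.INTER_CUBIC)
for o,col in ((0,(0,0,255)),(-.003,(255,0,0))):
  for rad,z in ((.024,.016),(.024,-.036)):
    k=proj(np.c_[p[0]+rad*np.cos(a),p[1]+o+rad*np.sin(a),np.full(80,p[2]+z)],C)
    cv2.polylines(big,[((k-[240,200]+.5)*32).astype(np.int32)],True,col,1,cv2.LINE_AA,3)
cv2.imwrite('pics/heldtz.png',big)
E
```

```text
down hit=False t 46.49 pos [ 0.4456 -0.3492  0.036 ] open 0.0943 F [0.3 0.7 0.4]
grip t 47.27 pos [ 0.4456 -0.349   0.036 ] open 0.0476 F [0.5 0.1 1.2]
up t 48.99 pos [ 0.4449 -0.3484  0.2486] open 0.0473 F [ 0.7 -0.  -1.8]
```

View pics/heldtz.png

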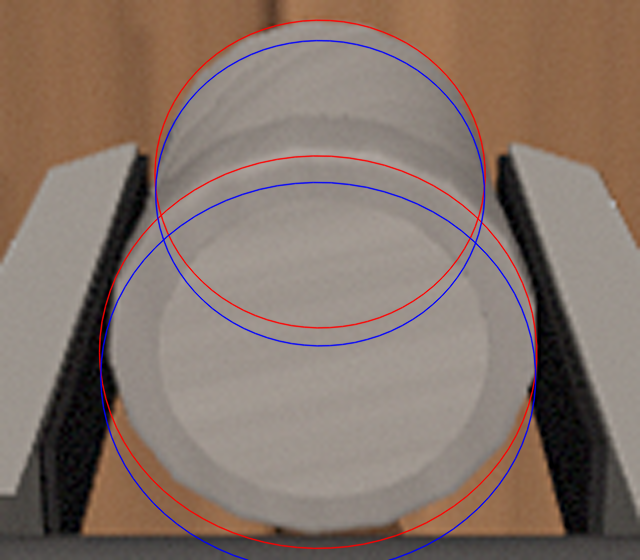

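The tin is centred and upright, so I'll place it at +105 mm.

```bash
python3 - <<'E'
from h import *
t=mat(0.105)+[0.0008,0]; print(t)
place(t,0.036+0.004+0.0005,MY,g=3)
im,C=snap("wrist","wrist_tin"); marks("wrist",["tin_center","torch","rest_center"])
E
```

```text
[0.64375002 0.08849475]
near t 52.42 pos [0.644  0.0885 0.0485] open 0.0474 F [-0.1  0.8 -2.5]
placed hit=True t 52.89 pos [0.6441 0.0885 0.0397] open 0.0475 F [-0.1  0.2  3.2]
open t 53.75 pos [0.6429 0.0885 0.0387] open 0.0938 F [-0.1 -0.  -0.2]
clear t 55.41 pos [0.6429 0.0885 0.2485] open 0.0938 F [ 1.   0.5 -0.9]
  tin_center [([0.642, 0.0897, 0.0308], 0.74)]
  torch [([0.6424, 0.1969, 0.0054], 0.57)]
  rest_center [([0.4497, 0.0132, 0.0291], 0.56)]
```

View pics/wrist_tin.png

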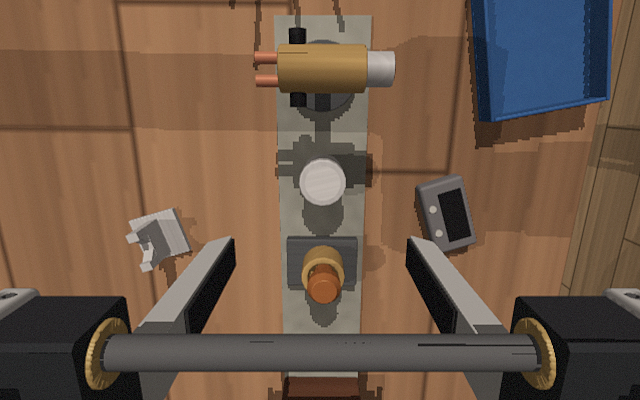

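The tin stands at (322,182) between plate and torch. Last, the rest.

```bash
python3 - <<'E'
from h import *
pick((0.4490,0.0115),0.038,np.radians(16.9),25,pre=0.06)
im,C=snap("wrist","held_rest"); im,C=snap("scene","scene_rest")
E
```

```text
down hit=False t 58.98 pos [0.4492 0.0115 0.0381] open 0.06 F [ 0.5  0.8 -0.3]
grip t 59.78 pos [0.4489 0.0115 0.038 ] open 0.0117 F [-0.1 -0.6  1. ]
up t 61.49 pos [0.4481 0.0116 0.2487] open 0.0119 F [-0.5  0.6 -3. ]
```

View pics/held_rest.png

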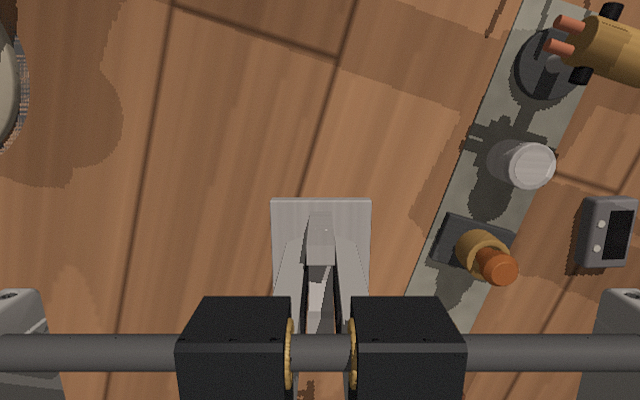

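The rest is held square, with the base's far edge at row 198. I'll measure its offset and place it at -105 mm.

```bash
python3 - <<'E'
from h import *
C=cal("wrist"); p=np.array(telemetry.current_ee_pos()); psi=np.radians(16.9)
d=np.array([-np.sin(psi),np.cos(psi)]); x=np.array([np.cos(psi),np.sin(psi)])
P=to_plane([(272,198.5),(371,198.5)],p[2]-.038+.008,C)[:,:2]-p[:2]
print((P@d*1000).round(1),(P@x*1000).round(1))
o=float(np.mean(P@d)-0.028)
print("off",o)
t=mat(-0.105)-[0,min(max(o,-.004),.004)]; print(t)
place(t,0.038+0.004+0.0005,MY,g=3,rel=0.06)
r.move_to([0.45,-0.02,0.42],q(0))
im,C=snap("wrist","wrist_end"); 
for n in ("wrist","scene","top"):
    im,C=snap(n,n+"_end"); marks(n,["rest_center","tin_center","stopper_center","mould_center","plate_center","mat","torch","block","pot","timer"])
print(telemetry.current_t())
E
```

```text
[29.  28.9] [-25.7  28. ]
off 0.000950763955493119
[ 0.64504998 -0.12244551]
near t 64.15 pos [ 0.6452 -0.1226  0.0504] open 0.0114 F [ 0.4  0.1 -2.4]
placed hit=True t 64.62 pos [ 0.6452 -0.1225  0.042 ] open 0.0118 F [ 0.3 -0.2  5. ]
open t 65.51 pos [ 0.6441 -0.1222  0.0406] open 0.0598 F [0.5 0.2 0.3]
clear t 67.16 pos [ 0.6443 -0.1222  0.2484] open 0.06 F [-1.2 -0.5 -0.2]
  rest_center [([0.6449, -0.121, 0.0339], 0.7)]
  tin_center [([0.6434, 0.0908, 0.0327], 0.76)]
  stopper_center [([0.647, -0.0161, 0.0654], 0.81)]
  mould_center [([0.6424, -0.0152, 0.0354], 0.69)]
  plate_center [([0.6433, -0.0138, 0.0129], 0.75)]
  mat []
  torch [([0.6437, 0.196, 0.006], 0.63)]
  block [([0.6436, -0.2281, 0.0043], 0.66), ([0.6423, 0.1961, 0.0059], 0.57)]
  pot []
  timer [([0.7872, 0.0475, 0.0024], 0.67)]
  rest_center [([0.6423, -0.1216, 0.034], 0.97), ([0.6414, 0.1933, 0.0054], 0.3)]
  tin_center [([0.644, 0.0886, 0.0327], 0.77)]
  stopper_center [([0.6455, -0.0191, 0.064], 0.54), ([0.6455, -0.1199, 0.03], 0.38)]
  mould_center [([0.6444, -0.0142, 0.0366], 0.49), ([0.6447, 0.1958, 0.003], 0.46)]
  plate_center []
  mat [([0.6431, -0.0144, -0.001], 0.69)]
  torch [([0.6043, 0.4597, 0.0003], 0.37)]
  block [([0.6444, -0.2273, 0.005], 0.84)]
  pot [([0.6042, 0.4577, -0.0012], 0.82)]
  timer [([0.7896, 0.0431, 0.0009], 0.71)]
  rest_center [([0.6448, -0.1213, 0.0307], 0.55)]
  tin_center [([0.6471, 0.0909, 0.0315], 0.6)]
  stopper_center [([0.6449, -0.016, 0.0647], 0.6)]
  mould_center [([0.6445, -0.0179, 0.0394], 0.59), ([0.644, -0.1223, 0.0346], 0.38)]
  plate_center [([0.6413, -0.0143, 0.0087], 0.84)]
  mat [([0.643, -0.0131, -0.0041], 0.65), ([0.6404, -0.0161, 0.0124], 0.34)]
  torch [([0.6446, 0.1968, 0.003], 0.97), ([0.6043, 0.4641, -0.0013], 0.72)]
  block [([0.6445, -0.2235, 0.0038], 0.97), ([0.6459, -0.0194, 0.0667], 0.62)]
  pot [([0.6034, 0.4627, -0.0004], 0.92)]
  timer [([0.7859, 0.0437, -0.0027], 0.91)]
69.9333
```

View pics/wrist_end.png

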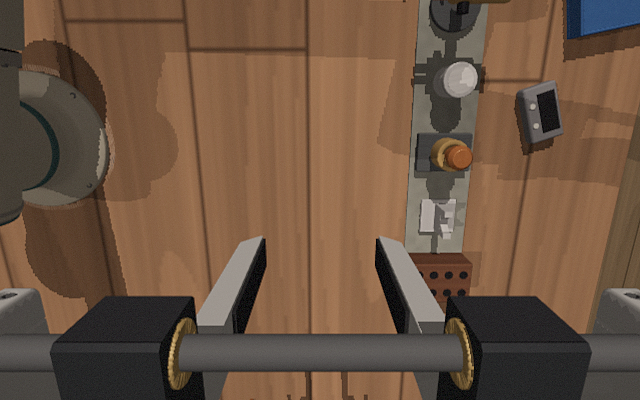

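View pics/scene_end.png

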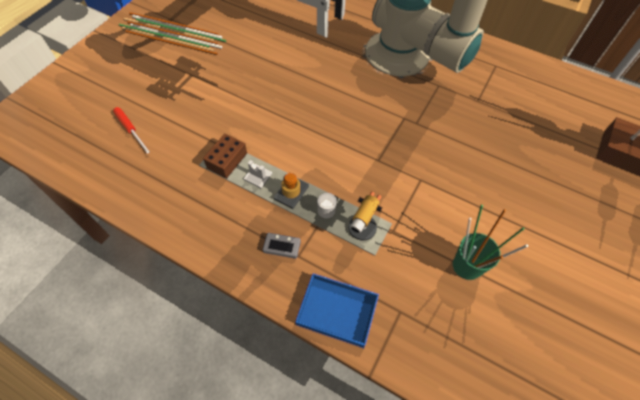

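View pics/top_end.png

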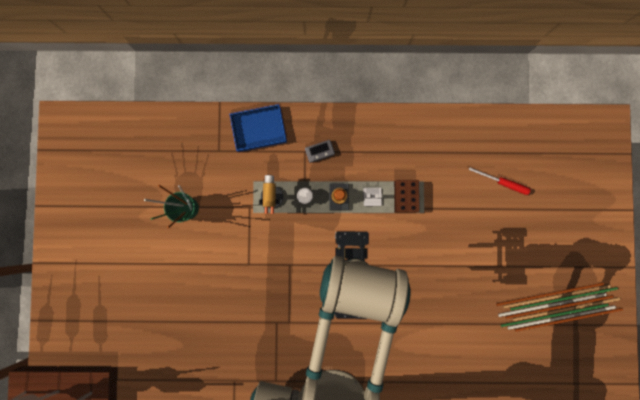

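The final views show tin, plate with mould and stopper, and rest standing in line on the mat. The pot and timer have not moved. I'm handing in.

```bash
python3 - <<'E'
from h import *
r.sign_off(); print(telemetry.current_t())
E
```

```text
the job is handed in; nothing more can be done
the job is handed in; nothing more can be done
```

The glass bench is set out on the mat and handed in at about 70 s. I placed the plate, mould, stopper, tin and rest in that order, each set down until a light contact force was felt. Nothing tipped over, and the arm was clear of everything.

| Thing | Last network readings, three cameras (m) | Aim (m) |
|---|---|---|
| Plate | about (0.642, -0.014), wrist and top only | (0.644, -0.0165) |
| Mould | about (0.644, -0.016) | (0.6445, -0.0165) |
| Stopper | about (0.646, -0.017), z 0.064–0.065 | (0.6457, -0.0164), z 0.064 |
| Tin | about (0.645, 0.090) | (0.644, 0.0885) |
| Rest | about (0.644, -0.121) | (0.645, -0.1215) |

- **Stopper:** its height confirms it is seated on the hollow's floor.
- **Bystanders:** the pot and timer read where they were at the start, within the networks' 4 mm accuracy.
- **Disagreements:** the wrist and top cameras differed by 2–4 mm in x, so I aimed between them. In one view the mould appeared 1–2 mm off the plate's middle, and I left it.
- **Gaps in the last check:** the scene camera did not find the plate, and its torch reading was the pot by mistake.
- **Plate direction:** the task did not say which way its length should run, so I laid it across the mat, close to how it lay at first.

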